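# Fetch the long objective from the lens carousel

### The job

Turn the lens carousel by its centre knob until the long microscope objective, the tallest one, stands in the middle of the gap in the keeper rail. Then lift it straight out there and stand it upright on the round black inspection pad, wholly on the pad, setting it down rather than dropping it.

Things in the scene. Friction and masses are not known exactly. Their poses are not given: they have to be found in the camera images.
- long_mid (a point): Centre (half-way up) of the long objective: loose steel barrel 72 mm tall, 28 mm across up to 56 mm height (foot flange 36 mm across, 10 mm high), then tapering to a 14 mm nose on top; 0.1 to 0.2 kg. The tallest of five (others 34 to 38 mm tall). Starts 43 to 78 degrees beside the gap in a pocket 105 mm from the carousel's axis: collar 14 mm high, bore 41 mm, floor = carousel top. z up.
- carousel: Aluminium turntable, 264 mm across, turns either way about its upright axis with slight friction (0.12 N m), stays where left. Origin on the axis, 22 mm above the table; top face 18 mm above the origin. Knob in the middle, turning with it: black bar on a stem, 56 mm long (along body x), 14 mm wide (along y), from 88 to 122 mm above the origin. Six pockets 60 degrees apart, one on the x axis.
- gate (a point): Middle of the gap in the fixed keeper rail, on the pocket circle (105 mm from the axis), robot's side, at the carousel's top face, 40 mm above the table. The rail, a 6 mm wire arc over the pocket circle at 127 mm above the table, is open 55 degrees to either side of here; nothing lifts out under it. Posts 144 mm from the axis, 100, 180, 260 degrees from here. x points to the axis.
- pad_top (a point): Centre of the top face of the inspection pad: fixed flat round black rubber disc, 110 mm across, on an aluminium foot 122 mm across; the top is 20 mm above the table. z up.
Mind the look-alikes: they are no part of the job. What is shaped like the part that bears pad_top but yellow is not meant.

How it is judged:
By the outcome, as a careful person would: the job done as asked, in the order asked, and still so for the second after the job is handed in, with the robot touching nothing.
It also fails if it takes over 51 s, if anything falls off the work surface, if the arm or the gripper's body presses on something with over 40 N, if the wrist force passes 120 N, or if a joint passes its speed limit or range.

### The arm

A 6-joint arm with a two-finger parallel gripper is mounted at the origin on the work surface. World frame = base frame: x ahead of the robot, y to its left, z up, the work surface at z = 0. Lengths are in mm, angles in rad, forces in N, time in s.
With the tool pointing down it reaches from about 350 to 850 mm from the base axis. Payload 8.1 kg.
Tool frame: the origin (TCP) lies at the very end of the fingers, on their centre line; the grasp point (between the pads) lies behind it (tcp_to_grasp is the z of the grasp point in the tool frame, in mm); z points along the fingers, y is the direction in which the jaws open and shut (so a half turn about z gives the same grasp; the last joint's range is limited). The gripper opens to 93 mm and grips with 3 to 60 N. Pads are 15 mm wide; open, the fingers measure 128 mm over their backs; the gripper's body (75 mm by 188 mm) begins 65 mm behind the grasp point.
Start: joints at [-1.206, 0.13, 1.488, -0, 1.523, -0.085], TCP at [260.891, -540.316, 218.635] pointing down, gripper open.
Joint ranges: [-2.96, 2.96], [-0.89, 2.26], [0.02, 2.5], [-1.34, 4.48], [0, 2.73], [-2.66, 2.66]. Speed limits (rad/s): [2.39, 2.39, 2.79, 3.14, 3.14, 3.14].

### API

Orientations are given as [roll, pitch, yaw] about the fixed x, y, z axes, in that order (R = Rz(yaw) Ry(pitch) Rx(roll)).
In Python, from station import observe, snapshot, sign_off, tcp_to_grasp gives the robot as it stands.
- The arm moves only by the tool jog_arm, never from a script. Its arguments are lists of equal length, an entry for each row: "dp": the shift along the tool's x, y, z in m, a list of three; "spin": the turn about the tool's z in rad. A call has 1 to 12 rows; each row is the pose to reach, as a shift and turn from the pose measured when the call began, along the tool's axes at that moment; what a row does not reach only later rows make up. A row lasts 1/8 s, in which the tool goes at most 62.5 mm and 10.7 degrees, less where a joint would pass 70% of its speed; a pose out of reach is approached as far as the arm can. A call with a gripper value outside its range is refused whole. "hand" is the opening, from -1 (shut) to 1 (fully open), set as the call begins (left out, the last holds). The fingers move at their own pace and stop on an object; "squeeze" is the grip in N (left out, the last holds). Time passes only in rows, so rows that repeat a pose let the fingers close. It gives the time, the measured TCP pose, the force and the opening at its end, in the units of the state.
- observe(): the state, without advancing time (a new reading comes with each control period).
- snapshot(name): name is "side" or "top" or "wrist"; returns a dict with "frame" (480x640x3 uint8, red, green, blue), "z_map" (480x640 float32, mm along the optical axis (not along the pixel's ray), 0 where there is no reading), "camera_matrix" (3x3 intrinsics, pixels), "k1" (the pictures are not rectified: a ray, as slopes to the right and down, at radius r is drawn at 1 + k1 r^2 times it, then the intrinsics apply), "xyz" and "orientation" of the camera in the world. Camera axes: x right, y up, looking along -z (the intrinsics and any distortion apply to the point x, -y, -z); pixel columns grow to the right and rows downward; lengths in mm; the calibration is good to about 2 mm. A picture is of the moment at which its call begins.
- sign_off(): hands the job in, once; it reports no verdict.
The state is a dict: "t": time; "joints": joint angles; "joint_vel": joint speeds; "joint_torque": joint torques, N m; "position": TCP position; "ee_rot": TCP orientation; "ft_force": force on the tool from outside, world axes, zero at the start; "wrist_torque": the same for the moment, N m; "finger_gap": finger opening in mm.
Only numpy, scipy, OpenCV 4.12 (cv2) and the standard library are available. Lean on these libraries where they do the work, as an engineer would, in place of code of your own. Each camera call takes 0.05 s, during which the arm holds its last target. There are 200 camera calls.

## Working session

There is one attempt and no reset: what is moved stays moved. The work goes in short steps, Python scripts to look and compute and a tool call to move; the robot and the scene stay as the last step left them, time stands still between calls to the robot, and variables do not carry over. Pictures are saved under pics/ and viewed, about 8 in all and at most 12, crops included, and the job is handed in when it is done.

Besides the shell and the picture viewer there is one more tool, called as name(argument=value, ...) on one line, values as JSON. jog_arm: Moves the arm, as the interface text tells. Its arguments: {"type":"object","properties":{"dp":{"type":"array","items":{"type":"array","items":{"type":"number"}}},"spin":{"type":"array","items":{"type":"number"}},"hand":{"type":"number"},"squeeze":{"type":"number"}},"required":["dp","spin"]}

```bash
mkdir -p pics; cat > h.py <<'E'
import numpy as np, cv2
from scipy.spatial.transform import Rotation as R
from station import observe, snapshot, sign_off, tcp_to_grasp
def rot(o): return R.from_euler('xyz',o).as_matrix()
def cloud(s):
    z=s["z_map"].astype(float); K=np.array(s["camera_matrix"]); h,w=z.shape
    u,v=np.meshgrid(np.arange(w),np.arange(h))
    d=cv2.undistortPoints(np.stack([u,v],-1).reshape(-1,1,2).astype(float),K,np.array([s["k1"],0,0,0,0.]))[:,0]
    p=np.stack([d[:,0],-d[:,1],-np.ones(len(d))],1)*z.reshape(-1,1)
    P=p@rot(s["orientation"]).T+np.array(s["xyz"]); P[z.reshape(-1)==0]=np.nan
    return P.reshape(h,w,3)
def save(s,n): cv2.imwrite("pics/"+n,s["frame"][:,:,::-1])
E
python3 - <<'E'
from h import *
s=observe(); print(s, tcp_to_grasp)
a=[]
for n in("top","side"):
    q=snapshot(n); a.append(q["frame"]); print(n,q["xyz"],q["orientation"],q["k1"],q["camera_matrix"]); np.savez(n,**q)
cv2.imwrite("pics/a.png",np.array(a[0])[:,:,::-1]);cv2.imwrite("pics/b.png",np.array(a[1])[:,:,::-1])
E
```

```text
{'t': 0.0, 'joints': array([-1.20637931e+00,  1.31145194e-01,  1.48923845e+00, -2.58994684e-05,
        1.52294922e+00, -8.54296943e-02]), 'joint_vel': array([ 7.41634324e-04,  6.70644015e-05, -8.96802593e-04,  2.50973741e-04,
        8.19333403e-04, -1.10769809e-04]), 'joint_torque': array([ 2.34632198e-04, -5.59821510e+01, -4.91770542e+01,  7.69874454e-02,
        3.49554105e-02, -1.57775112e-04]), 'position': array([ 260.7008323 , -539.81005235,  217.61937339]), 'ee_rot': array([-3.13985658e+00, -1.22711938e-04,  4.49847866e-01]), 'ft_force': array([-0.12588708,  0.0964504 , -0.03758384]), 'wrist_torque': array([ 0.03954315,  0.0261993 , -0.02415406]), 'finger_gap': 92.71064068632302} -18.8
top [309.11051768  81.04227799 848.68862645] [ 0.19033441 -0.00536194 -1.56573525] -0.07983005877782705 [[438.46051015   0.         322.15036316]
 [  0.         438.46051015 241.9290833 ]
 [  0.           0.           1.        ]]
side [ 36.34070027 745.95702352 733.45571686] [ 0.89081446 -0.01296508 -2.57987813] -0.07895185272781245 [[619.35701333   0.         330.54246264]
 [  0.         619.35701333 240.82449761]
 [  0.           0.           1.        ]]
```

View pics/a.png

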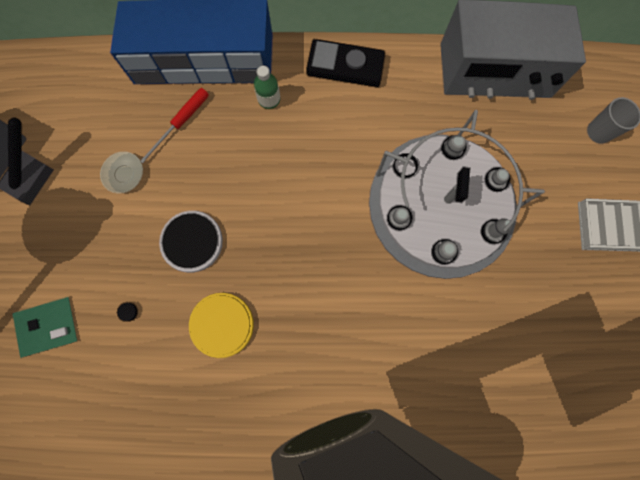

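View pics/b.png

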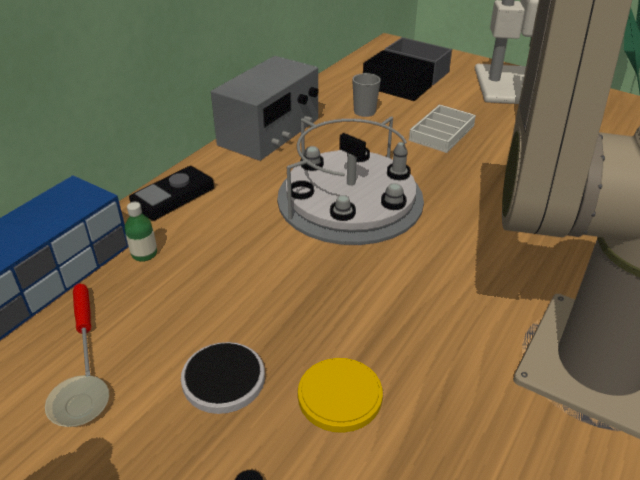

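Top view: black pad at (190,241), carousel around (447,200), knob bar (463,185), long objective (497,230), rail posts (385,157), (473,118), (540,192). The gap faces down-left in the picture.

```bash
cat > m.py <<'E'
from h import *
for n in("top","side"):
    s=dict(np.load(n+".npz")); P=cloud(s); f=s["frame"].astype(int); X,Y,Z=P[...,0],P[...,1],P[...,2]
    print(n)
    near=(np.hypot(X-430,Y+140)<220)
    def circ(m):
        c=max(cv2.findContours(m.astype(np.uint8),0,1)[0],key=cv2.contourArea)[:,0]
        q=P[c[:,1],c[:,0],:2]; q=q[~np.isnan(q[:,0])]; hull=cv2.convexHull(q.astype(np.float32))
        return cv2.minEnclosingCircle(hull), cv2.fitEllipse(hull)
    print("disc",circ(near&(abs(Z-40)<6)))
    (cx,cy),_=circ(near&(abs(Z-40)<6))[1][:2]
    r=np.hypot(X-cx,Y-cy); a=np.degrees(np.arctan2(Y-cy,X-cx))
    k=(r<45)&(Z>125)&(Z<155)&(f.max(2)<70)
    q=P[k]; print("knob",k.sum(),q.mean(0),cv2.minAreaRect(q[:,:2].astype(np.float32)))
    m=(r>85)&(r<125)&(Z>95)&(Z<116); 
    nl,lab=cv2.connectedComponents(m.astype(np.uint8))
    for i in range(1,nl):
        if (lab==i).sum()>5: q=P[lab==i]; print("tall",len(q),q.mean(0),a[lab==i].mean(),r[lab==i].mean())
    m=(r>134)&(r<152)&(Z>35)&(Z<122); h,_=np.histogram(a[m],72,(-180,180)); print("posts",[(i*5-180,v) for i,v in enumerate(h) if v>3])
    m=(r>97)&(r<113)&(abs(Z-128)<8); h,_=np.histogram(a[m],72,(-180,180)); print("rail",[(i*5-180,v) for i,v in enumerate(h) if v>0])
    m=(f.max(2)<60)&(abs(Z-20)<7)&(Y>0)&(X>150)&(X<520); print("pad",circ(m))
    m=(f[...,0]>150)&(f[...,2]<60)&(abs(Z-20)<9)&(Y>0); print("yellow",circ(m)[0])
E
python3 m.py
```

```text
top
disc (((551.0940551757812, -164.4257354736328), 131.9925079345703), ((537.7084350585938, -160.78036499023438), (229.35301208496094, 268.9406433105469), 166.95635986328125))
knob 354 [ 547.62928511 -161.75476486  141.50839904] ((549.6480102539062, -163.88633728027344), (15.62353229522705, 54.80860900878906), 81.30937194824219)
tall 153 [ 484.09443856 -241.88347713  104.56064791] -123.40088846744159 97.41387272469325
posts [(-90, np.int64(79)), (-85, np.int64(4)), (-80, np.int64(8)), (-75, np.int64(7)), (-55, np.int64(17)), (-50, np.int64(23)), (-45, np.int64(25)), (-40, np.int64(26)), (-35, np.int64(27)), (-30, np.int64(26)), (-25, np.int64(29)), (-20, np.int64(4)), (-5, np.int64(15)), (0, np.int64(24)), (5, np.int64(24)), (10, np.int64(17)), (15, np.int64(5)), (20, np.int64(10)), (25, np.int64(19)), (30, np.int64(15)), (35, np.int64(12)), (45, np.int64(4)), (50, np.int64(5)), (60, np.int64(69))]
rail [(-135, np.int64(11)), (-130, np.int64(15)), (-125, np.int64(19)), (-120, np.int64(14)), (-115, np.int64(17)), (-110, np.int64(18)), (-105, np.int64(19)), (-100, np.int64(19)), (-95,
[... 1970 characters left out ...]
 np.int64(1)), (-45, np.int64(3)), (-40, np.int64(1)), (-35, np.int64(1)), (-5, np.int64(1)), (15, np.int64(1)), (20, np.int64(2)), (25, np.int64(2)), (30, np.int64(3)), (35, np.int64(5)), (40, np.int64(9)), (45, np.int64(9)), (50, np.int64(10)), (55, np.int64(15)), (60, np.int64(13)), (65, np.int64(14)), (70, np.int64(13)), (75, np.int64(12)), (80, np.int64(16)), (85, np.int64(15)), (90, np.int64(14)), (95, np.int64(12)), (100, np.int64(11)), (105, np.int64(3))]
pad (((470.638916015625, 336.5594177246094), 55.682682037353516), ((469.9636535644531, 335.908203125), (106.63056182861328, 110.38321685791016), 29.55010414123535))
yellow ((311.2817687988281, 268.5027770996094), 61.864219665527344)
```

```bash
python3 - <<'E'
from h import *
from scipy.optimize import least_squares
for n in("top","side"):
    s=dict(np.load(n+".npz")); P=cloud(s); f=s["frame"].astype(int); X,Y,Z=P[...,0],P[...,1],P[...,2]
    r=np.hypot(X-550,Y+163.5)
    m=(r>94)&(r<116)&(abs(Z-128)<6); q=P[m]
    o=least_squares(lambda p:np.hypot(q[:,0]-p[0],q[:,1]-p[1])-105,[550,-163],loss='soft_l1').x
    c=np.array([550,-163.5]) 
    a=lambda m:np.degrees(np.arctan2(Y[m]-c[1],X[m]-c[0]))%360
    A=np.sort(a(m)); g=np.diff(A); i=g.argmax(); print(n,"axis",o,"gap",A[i],A[i+1],(A[i]+A[i+1])/2)
    m=(r>136)&(r<152)&(Z>60)&(Z<120); h,e=np.histogram(a(m),120,(0,360)); print([(x,v) for x,v in zip(e,h) if v>3])
    m=(r<45)&(Z>138)&(Z<152); q=P[m][:,:2]; u,S,V=np.linalg.svd(q-q.mean(0)); print("knob top",m.sum(),q.mean(0),np.degrees(np.arctan2(V[0,1],V[0,0]))%180)
    m=(r>85)&(r<125)&(Z>107)&(Z<116)&(abs(a(np.ones_like(r,bool)).reshape(r.shape)-230)<25); print("nose",m.sum(),P[m].mean(0),a(m).mean(),r[m].mean())
E
```

```text
top axis [ 549.89902051 -163.76032438] gap 112.99003550620213 220.282712109871 166.63637380803658
[(np.float64(66.0), np.int64(46)), (np.float64(264.0), np.int64(53)), (np.float64(267.0), np.int64(12)), (np.float64(345.0), np.int64(50))]
knob top 292 [ 549.82494765 -163.15447267] 171.5069165490478
nose 56 [ 486.1238126  -243.98489163  111.04164792] 231.57469361825952 102.84668946573801
side axis [ 549.78597311 -163.13117076] gap 112.51551555906906 220.2631413358246 166.38932844744681
[(np.float64(63.0), np.int64(31)), (np.float64(66.0), np.int64(69)), (np.float64(264.0), np.int64(61)), (np.float64(267.0), np.int64(12)), (np.float64(345.0), np.int64(63)), (np.float64(348.0), np.int64(9))]
knob top 145 [ 549.34094344 -162.03779719] 172.42101303484716
nose 34 [ 484.527351   -244.67080223  110.1406465 ] 231.1253110751884 104.37288788761974
```

```bash
cat >> h.py <<'E'
def go(x,y,z,yaw_deg):
    s=observe(); M=rot(s["ee_rot"]); dp=M.T@(np.array([x,y,z])-s["position"])/1000
    cy=np.arctan2(M[1,0],M[0,0]); d=(np.radians(yaw_deg)-cy+np.pi)%(2*np.pi)-np.pi
    print("t",s["t"],"yaw",np.degrees(cy),"dp",dp.round(4),"spin",round(-d,4),"j6",s["joints"][5],"F",s["ft_force"].round(1),"gap",s["finger_gap"],s["position"])
E
python3 -c "
from h import *
go(549.8,-163.3,200,172)"
```

```text
t 0.1 yaw 25.770059389991005 dp [ 0.4241 -0.2134  0.0181] spin -2.5522 j6 -0.08539202613077213 F [ 1.7  0.1 -0.4] gap 92.89454823191413 [ 260.69549917 -539.83108512  217.68746773]
```

jog_arm(dp=[[0.05,-0.025,0.002],[0.1,-0.05,0.004],[0.15,-0.076,0.006],[0.2,-0.1,0.008],[0.25,-0.126,0.01],[0.3,-0.15,0.012],[0.35,-0.176,0.014],[0.39,-0.196,0.016],[0.424,-0.2134,0.018],[0.424,-0.2134,0.018],[0.424,-0.2134,0.018],[0.424,-0.2134,0.018]], spin=[-0.18,-0.36,-0.54,-0.72,-0.9,-1.08,-1.26,-1.44,-1.62,-1.8,-1.98,-2.16], hand=0.0)

```text
t: 1.6
position: [549.5, -162.9, 199.5]
ee_rot: [3.141, -0.002, 2.616]
ft_force: [-0.6, -0.1, 0.4]
finger_gap: 47.0
```

```bash
python3 -c "
from h import *
go(549.8,-163.3,200,172)"
```

```text
t 1.6 yaw 149.89929199236926 dp [-0.0005 -0.0002 -0.0005] spin -0.3857 j6 -1.4239690025422778 F [-0.6 -0.1  0.4] gap 47.01236416653914 [ 549.49440717 -162.90635237  199.47320809]
```

jog_arm(dp=[[0,0,0],[0,0,0],[0,0,0],[-0.0005,0,0.02],[-0.0005,0,0.045],[-0.0005,0,0.07],[-0.0005,0,0.09],[-0.0005,0,0.09]], spin=[-0.18,-0.36,-0.386,-0.386,-0.386,-0.386,-0.386,-0.386])

```text
t: 2.6
position: [547.9, -162.3, 106.6]
ee_rot: [3.139, -0.007, 3.001]
ft_force: [0.3, 0.5, 0.8]
finger_gap: 46.6
```

jog_arm(dp=[[0,0,0],[0,0,0],[0,0,0],[0,0,0],[0,0,0],[0,0,0]], spin=[0,0,0,0,0,0], hand=-1, squeeze=20)

```text
t: 3.35
position: [548.3, -164.1, 107.5]
ee_rot: [3.142, -0.005, 3.0]
ft_force: [-0.6, -5.9, -0.2]
finger_gap: 15.9
```

```bash
python3 -c "
from h import *
go(549.8,-163.3,109,106.5)"
```

```text
t 3.35 yaw 171.90067737724019 dp [-0.0013  0.001  -0.0015] spin 1.1415 j6 -1.808744535778749 F [-0.6 -5.9 -0.2] gap 15.894713294262633 [ 548.33398924 -164.09624655  107.49588853]
```

jog_arm(dp=[[0,0,0],[-0.0005,0,0],[-0.0005,0.0,0],[-0.0005,0.0,0],[-0.0005,0.0,0],[-0.0005,0.0,0],[-0.0005,0.0,0],[-0.0005,0.0,0],[-0.0005,0.0,0],[-0.0005,0.0,0],[-0.0005,0.0,0],[-0.0005,0,0]], spin=[0.05,0.16,0.28,0.4,0.52,0.64,0.76,0.88,1.0,1.1,1.14,1.14])

```text
t: 4.85
position: [550.4, -162.1, 107.7]
ee_rot: [-3.141, -0.004, 1.86]
ft_force: [6.8, 7.3, -4.0]
finger_gap: 16.0
```

```bash
python3 - <<'E'
from h import *
go(549.8,-163.3,109,106.5)
for n in("top","side"):
    s=snapshot(n); save(s,n+"2.png"); P=cloud(s); X,Y,Z=P[...,0],P[...,1],P[...,2]
    r=np.hypot(X-549.8,Y+163.5); a=np.degrees(np.arctan2(Y+163.5,X-549.8))%360
    for lo in (94,107):
        m=(r>80)&(r<130)&(Z>lo)&(Z<116)&(abs(a-166)<45); print(n,lo,m.sum(),np.nanmean(P[m],0),a[m].mean(),r[m].mean())
E
```

```text
t 4.85 yaw 106.59788049122484 dp [-0.001  -0.0009 -0.0013] spin 0.0017 j6 -0.6679208304767618 F [ 6.8  7.3 -4. ] gap 16.041915208359782 [ 550.38455148 -162.11024612  107.65476034]
top 94 67 [ 445.87828247 -142.9138615   100.27749387] 168.751080575774 105.97895260998479
top 107 4 [ 446.47981429 -143.31551933  107.80805093] 168.94206601078122 105.27689707765641
side 94 159 [ 444.36494731 -147.47812569  103.5068388 ] 171.30532000481466 106.79160089267897
side 107 52 [ 446.14142785 -150.40870911  110.50400565] 172.79074664925173 104.57752381435209
```

View pics/side2.png

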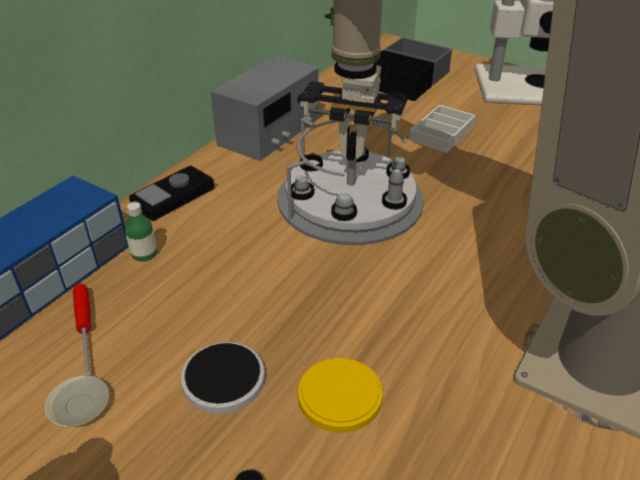

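Side view: the long objective (397,188) now stands on the robot's side, but the depth says about 172° rather than 166.5°. I'll release, rise and measure again from close up.

jog_arm(dp=[[0,0,0],[0,0,0],[0,0,-0.03],[0,0,-0.08],[0,0,-0.1],[0,0,-0.1]], spin=[0,0,0,0,0,0], hand=0.0)

```text
t: 5.7
position: [551.6, -163.1, 209.5]
ee_rot: [3.139, -0.001, 1.861]
ft_force: [0.2, -0.3, -0.9]
finger_gap: 46.4
```

```bash
cat > m2.py <<'E'
from h import *
import sys
go(549.8,-163.3,109,106.5)
for n in("top","side","wrist"):
    s=snapshot(n); save(s,n+sys.argv[1]+".png"); P=cloud(s); X,Y,Z=P[...,0],P[...,1],P[...,2]
    r=np.hypot(X-549.8,Y+163.5); a=np.degrees(np.arctan2(Y+163.5,X-549.8))%360
    for lo,hi in ((60,94),(96,106),(107,116)):
        m=(r>80)&(r<130)&(Z>lo)&(Z<hi)&(abs(a-166)<30); print(n,lo,m.sum(),np.nanmean(P[m],0),a[m].mean(),r[m].mean())
    m=(r<45)&(Z>138)&(Z<152); q=P[m][:,:2]
    if m.sum()>20: u,S,V=np.linalg.svd(q-q.mean(0)); print("knob top",m.sum(),q.mean(0),np.degrees(np.arctan2(V[0,1],V[0,0]))%180)
E
python3 m2.py 3
```

```text
t 5.7 yaw 106.619385568402 dp [ 0.0002 -0.002   0.1005] spin 0.0021 j6 -0.6684622001510289 F [ 0.2 -0.3 -0.9] gap 46.39963380531738 [ 551.61749097 -163.10578373  209.46208968]
top 60 90 [ 441.76468831 -143.57453613   76.22614251] 169.41616395718137 110.0035259837632
top 96 95 [ 444.44197699 -148.85592561  101.23025357] 172.01156110710198 106.6610087572577
top 107 94 [ 446.47308514 -151.68419934  111.82382482] 173.47726962629366 104.10310257958031
knob top 276 [ 549.97897476 -163.78163731] 113.99129205213568
side 60 219 [ 442.583796   -143.49872165   77.20466161] 169.32137153893157 109.20066429072625
side 96 88 [ 443.42876372 -145.87175164  100.47252523] 170.49495243027218 107.95914086413963
side 107 52 [ 445.65266788 -150.29176094  110.65575924] 172.77567554656338 105.06627475103679
knob top 116 [ 548.87728208 -161.07332842] 112.91348690884314
wrist 60 395 [ 456.5189889  -144.91687419   77.86314116] 168.88538053771293 95.27078614532542
wrist 96 482 [ 452.58525114 -148.31962187  100.90513315] 171.2231484688577 98.65126495440852
wrist 107 467 [ 449.34765001 -150.82640065  111.26618291] 172.8178833766764 101.34341300249606
knob top 1663 [ 551.8049295 -162.319772 ] 113.49109206660705
```

View pics/wrist3.png

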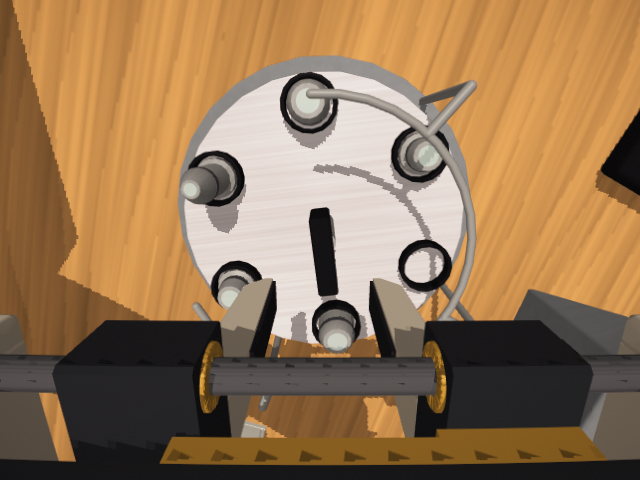

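Wrist view: knob bar (325,250), long objective (210,180), rail wire on the right. The knob twisted in the grip (20 N was too soft) and lags at about 113.5°, with the long one at 173°. I'll regrip at 60 N and turn the remaining 7°.

jog_arm(dp=[[0,-0.001,0.03],[0,-0.001,0.06],[0,-0.001,0.09],[0,-0.0015,0.1],[0,-0.0015,0.1],[0,-0.0015,0.1]], spin=[-0.12,-0.12,-0.12,-0.12,-0.12,-0.12])

```text
t: 6.6
position: [548.3, -162.4, 106.5]
ee_rot: [-3.14, -0.005, 1.981]
ft_force: [0.4, 0.5, 0.9]
finger_gap: 46.5
```

jog_arm(dp=[[0,0,0],[0,0,0],[0,0,0],[0,0,0],[0,0,0],[0,0,0],[0,0,0],[0,0,0],[0,0,0],[0,0,0],[0,0,0],[0,0,0]], spin=[0,0,0,0,0,0,0.03,0.06,0.09,0.12,0.12,0.12], hand=-1, squeeze=60)

```text
t: 8.1
position: [550.4, -161.7, 107.1]
ee_rot: [3.139, -0.004, 1.862]
ft_force: [9.0, 2.4, -3.2]
finger_gap: 14.4
```

jog_arm(dp=[[0,0,0],[0,0,0],[0,0,-0.03],[0,0,-0.08],[0,0,-0.1],[0,0,-0.1]], spin=[0,0,0,0,0,0], hand=0.0)

```text
t: 8.85
position: [551.2, -162.7, 208.7]
ee_rot: [3.137, -0.002, 1.861]
ft_force: [-0.0, -0.0, 0.2]
finger_gap: 46.2
```

```bash
python3 m2.py 4
```

```text
t 8.85 yaw 106.65011937507437 dp [-0.0004 -0.002   0.0997] spin 0.0026 j6 -0.6701545609112459 F [-0.  -0.   0.2] gap 46.17029360045734 [ 551.17135775 -162.68221593  208.66296664]
top 60 91 [ 443.71387871 -133.47140778   77.34069467] 164.06235006921887 110.43774191355482
top 96 94 [ 446.1779192  -138.71459436  100.89417881] 166.46720846430657 106.84803571783121
top 107 90 [ 448.04330577 -141.55260157  111.92058748] 167.82071810539134 104.1968871459306
knob top 281 [ 549.97582563 -163.85726162] 108.1554931496653
side 60 220 [ 444.43879762 -133.16391036   77.10864501] 163.8098516133522 109.79673730883981
side 96 88 [ 444.85716482 -135.82863481  100.60912861] 165.1369754892313 108.70097741802043
side 107 53 [ 447.54807804 -139.94280449  110.62256537] 167.02000725415118 105.01480810730521
knob top 123 [ 548.73558153 -161.2270814 ] 108.26593237449596
wrist 60 370 [ 458.88371048 -135.46783729   78.3004305 ] 163.01342341947392 95.29026500924056
wrist 96 497 [ 454.0756537  -138.65361663  100.90569988] 165.5344438460923 99.16531336648225
wrist 107 480 [ 451.01425346 -140.81555863  111.19220909] 167.07622664964236 101.44986390900058
knob top 1667 [ 551.89486252 -162.14285737] 107.83523258852027
```

Knob is at 108° and the long objective at about 167.2°, with the gap's middle at 166.5°. That is about 1–2 mm off, within measuring noise. Now for the grasp.

```bash
python3 -c "
from h import *
go(448.2,-140.3,170,166.5)"
```

```text
t 9.0 yaw 106.65047791430835 dp [ 0.0493 -0.0906  0.035 ] spin -1.0446 j6 -0.6701412223325885 F [ 0.5  0.2 -0.9] gap 46.54905737866784 [ 549.18553061 -161.8274958   204.7161749 ]
```

jog_arm(dp=[[0.01,-0.02,0],[0.025,-0.045,0],[0.04,-0.07,0],[0.0493,-0.0906,0],[0.0493,-0.0906,0],[0.0493,-0.0906,0.01],[0.0493,-0.0906,0.035],[0.0493,-0.0906,0.035],[0.0493,-0.0906,0.035]], spin=[-0.17,-0.34,-0.51,-0.68,-0.85,-1.02,-1.045,-1.045,-1.045], hand=0.4)

```text
t: 10.12
position: [447.8, -140.2, 169.7]
ee_rot: [3.136, -0.005, 2.906]
ft_force: [0.9, 0.8, 1.3]
finger_gap: 65.4
```

```bash
python3 -c "
from h import *
go(448.2,-140.3,63,166.5)
save(snapshot('wrist'),'w5.png')"
```

```text
t 10.125 yaw 166.48015701535897 dp [-0.0009 -0.0006  0.1067] spin -0.0003 j6 -1.7517730138993288 F [0.9 0.8 1.3] gap 65.36604934966297 [ 447.80088482 -140.20829332  169.68665016]
```

View pics/w5.png

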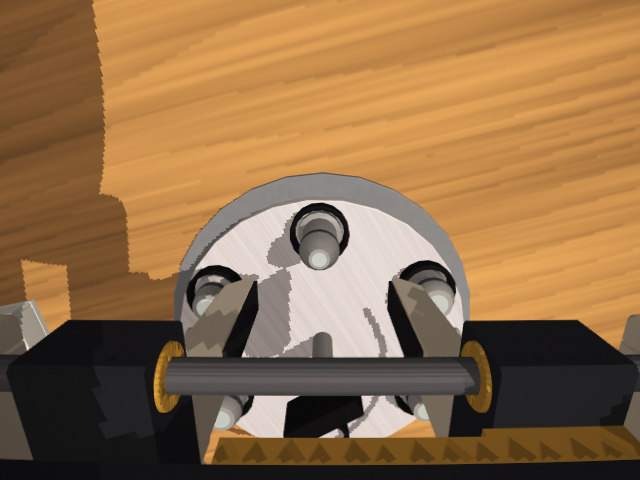

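Wrist view: the long objective (nose at 319,258) is centred between the finger pads (255 and 390). Descending and gripping.

jog_arm(dp=[[0,0,0.03],[-0.0005,0,0.06],[-0.0005,0,0.085],[-0.0005,0,0.1],[-0.0005,0,0.106],[-0.0005,0,0.106]], spin=[0,0,0,0,0,0])

```text
t: 10.92
position: [448.9, -140.0, 64.8]
ee_rot: [3.137, -0.003, 2.906]
ft_force: [0.3, -0.2, -0.3]
finger_gap: 65.3
```

jog_arm(dp=[[0,0,0],[0,0,0],[0,0,0],[0,0,0],[0,0,0],[0,0,0],[0,0,0]], spin=[0,0,0,0,0,0,0], hand=-1, squeeze=25)

```text
t: 11.8
position: [449.0, -140.2, 65.0]
ee_rot: [3.137, -0.003, 2.906]
ft_force: [-0.8, -0.7, 2.2]
finger_gap: 27.2
```

jog_arm(dp=[[0,0,-0.005],[0,0,-0.015],[0,0,-0.03],[0,0,-0.05],[0,0,-0.075],[0,0,-0.1],[0,0,-0.12],[0,0,-0.12]], spin=[0,0,0,0,0,0,0,0])

```text
t: 12.8
position: [450.6, -141.4, 187.8]
ee_rot: [3.138, 0.002, 2.906]
ft_force: [0.2, -0.1, -1.7]
finger_gap: 27.4
```

```bash
python3 - <<'E'
from h import *
go(471,335,180,180)
s=snapshot('side'); save(s,'s6.png'); P=cloud(s)
x,y,z=observe()["position"]
m=(np.hypot(P[...,0]-x,P[...,1]-y)<30)&(P[...,2]<z-5)&(P[...,2]>z-70); print(np.percentile(P[m][:,2],[0,1,5,50]),P[m].mean(0))
E
```

```text
t 12.8 yaw 166.48456131292843 dp [0.0915 0.468  0.0095] spin -0.2359 j6 -1.7516046259651328 F [ 0.2 -0.1 -1.7] gap 27.38114135824202 [ 450.56576731 -141.40875998  187.7902533 ]
[160.85115487 161.75249643 162.5596182  171.20661989] [ 445.16908771 -131.01517377  171.07259267]
```

View pics/s6.png

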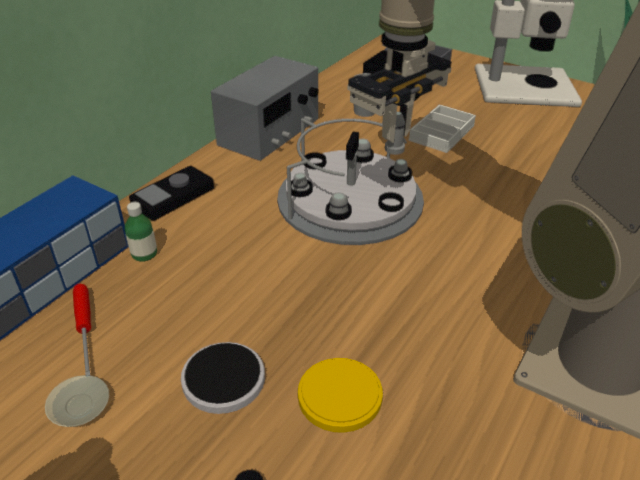

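Side view: the objective hangs upright from the gripper (397,135); its pocket (391,202) is empty. Carrying it to the black pad (223,375).

jog_arm(dp=[[0.004,0.02,0],[0.012,0.06,0],[0.022,0.11,0],[0.032,0.165,0],[0.043,0.22,0],[0.054,0.275,0],[0.065,0.33,0],[0.075,0.385,0],[0.083,0.43,0],[0.089,0.458,0],[0.0915,0.468,0],[0.0915,0.468,0]], spin=[0,0,0,0,0,0,0,0,0,0,0,0])

```text
t: 14.35
position: [469.7, 335.1, 187.3]
ee_rot: [3.139, -0.001, 2.906]
ft_force: [0.5, -0.4, -0.3]
finger_gap: 27.3
```

jog_arm(dp=[[0,0,0.02],[0,0,0.05],[0,0,0.08],[0,0,0.105],[0,0,0.12],[0,0,0.125],[0,0,0.125]], spin=[0,0,0,0,0,0,0])

```text
t: 15.22
position: [469.9, 335.3, 62.5]
ee_rot: [3.138, -0.001, 2.906]
ft_force: [0.5, 0.4, -0.1]
finger_gap: 27.3
```

```bash
python3 - <<'E'
from h import *
go(471,335,45.5,166.5)
s=snapshot('side'); save(s,'s7.png'); P=cloud(s)
x,y,z=observe()["position"]
r=np.hypot(P[...,0]-x,P[...,1]-y)
m=(r<30)&(P[...,2]<z-5)&(P[...,2]>z-40)&(s["frame"].max(2)>70); print(m.sum(),np.percentile(P[m][:,2],[0,1,5,50]),P[m].mean(0))
E
```

```text
t 15.225 yaw 166.5093818832367 dp [-0.0012 -0.      0.017 ] spin 0.0002 j6 -0.8074678244330201 F [ 0.5  0.4 -0.1] gap 27.284876186221137 [469.85863929 335.25590132  62.48856313]
257 [36.53048413 38.01580169 39.40986007 46.98341983] [459.79775509 342.58311266  47.23965792]
```

View pics/s7.png

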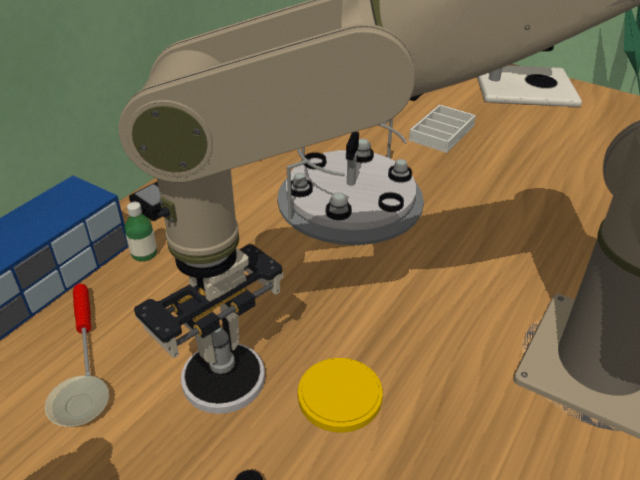

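Side view: the objective (220,355) hangs over the middle of the black pad, about 17 mm up. Lowering slowly.

jog_arm(dp=[[0,0,0.005],[0,0,0.01],[0,0,0.013],[0,0,0.0145],[0,0,0.0155],[0,0,0.0155]], spin=[0,0,0,0,0,0])

```text
t: 16.02
position: [470.2, 335.7, 47.6]
ee_rot: [3.138, -0.0, 2.906]
ft_force: [0.5, -0.6, 0.0]
finger_gap: 27.3
```

jog_arm(dp=[[0,0,0.0005],[0,0,0.001],[0,0,0.001]], spin=[0,0,0])

```text
t: 16.4
position: [470.2, 335.7, 46.6]
ee_rot: [3.138, -0.0, 2.906]
ft_force: [-0.1, 0.3, -1.0]
finger_gap: 27.1
```

jog_arm(dp=[[0,0,0.0005],[0,0,0.001],[0,0,0.001],[0,0,0.001]], spin=[0,0,0,0])

```text
t: 16.9
position: [470.2, 335.7, 45.6]
ee_rot: [3.138, -0.0, 2.906]
ft_force: [0.2, -1.2, -1.4]
finger_gap: 27.4
```

jog_arm(dp=[[0,0,0.0005],[0,0,0.001],[0,0,0.001],[0,0,0.001]], spin=[0,0,0,0])

```text
t: 17.4
position: [470.3, 335.7, 45.0]
ee_rot: [3.138, -0.0, 2.906]
ft_force: [-2.8, -2.6, 4.5]
finger_gap: 27.2
```

Contact: +4.5 N upward. Releasing gently and rising.

jog_arm(dp=[[0,0,0],[0,0,0],[0,0,0],[0,0,0],[0,0,-0.01],[0,0,-0.04],[0,0,-0.08],[0,0,-0.12],[0,0,-0.15],[0,0,-0.15]], spin=[0,0,0,0,0,0,0,0,0,0], hand=0.3)

```text
t: 18.65
position: [472.1, 336.3, 199.3]
ee_rot: [3.133, 0.005, 2.906]
ft_force: [-0.9, -0.3, -0.3]
finger_gap: 60.7
```

```bash
python3 - <<'E'
from h import *
for n in('side','wrist'):
    s=snapshot(n); save(s,n+'8.png'); P=cloud(s)
    r=np.hypot(P[...,0]-470.5,P[...,1]-335.5)
    for lo,hi in((24,32),(40,75),(85,96)):
        m=(r<45)&(P[...,2]<hi)&(P[...,2]>lo); print(n,lo,m.sum(),P[m].mean(0))
E
```

```text
side 24 162 [462.73793621 342.17548295  28.84957209]
side 40 329 [461.79093425 342.56837939  58.17948218]
side 85 122 [467.44309028 337.08097363  89.6211736 ]
wrist 24 262 [462.25054031 338.78757463  30.27810557]
wrist 40 257 [460.64721077 338.762895    59.62211674]
wrist 85 476 [469.89929099 336.63069924  90.42201672]
```

View pics/side8.png

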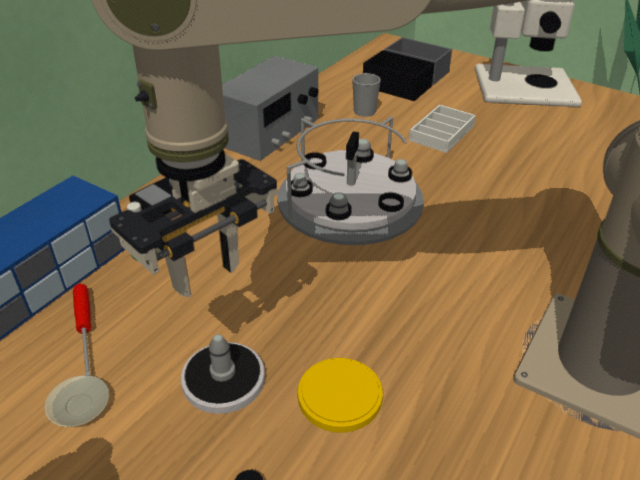

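The objective stands upright in the middle of the black pad (220,360), nothing touching it. Handing in.

```bash
python3 -c "
from h import *
print(sign_off())"
```

```text
the job is handed in; nothing more can be done
None
```

The long objective now stands upright on the black inspection pad, and I handed the job in at about 18.8 s of the 51 s allowed.

- **Turning the carousel:** The first turn, at 20 N grip, left the carousel about 7° short because the knob twisted between the fingers. I gripped it again at 60 N and turned the rest. The objective then measured about 167.2°, against 166.5° for the middle of the gap, so 1–2 mm off. The knob's own angle suggested slightly more, about 1.5° off. I left this as it was, being close to the measuring noise.
- **Lifting and placing:** I lifted the objective straight out at the gap. I lowered it onto the pad in 1 mm steps until I felt contact at about 4.5 N, then released it.
- **Last checks:** The nose is at about (470, 337), against a pad centre of about (471, 335), with the top at about 90–92 mm as expected. The side picture shows it upright, well inside the pad's edge, with the gripper clear above it. No check failed after placing.

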